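Move the push-on cap from the dried-up marker to the fresh one

ROBOT

A 6-joint arm with a two-finger parallel gripper is mounted at the origin on the work surface. World frame = base frame: x ahead of the robot, y to its left, z up, the work surface at z = 0. Lengths are in m, angles in rad, forces in N, time in s.
With the tool pointing down it reaches from about 0.325 to 0.75 m from the base axis. Payload 7.6 kg.
Tool frame: the origin (TCP) lies on the centre line of the jaws, within the pads' length; the fingertips stand 8 mm ahead of it and the grasp point (between the pads) lies 11 mm behind it; z points along the fingers, y is the line along which they close (so a half turn about z gives the same grasp; the last joint's range is limited). The gripper opens to 85 mm and grips with 20 to 120 N. Pads are 22 mm wide; open, the fingers measure 114 mm over their backs; the gripper's body (76 mm by 85 mm) begins 54 mm behind the grasp point. The pads swing forward as they close: fully open they stand 13 mm farther back than shut.
Start: joints at [-1.298, 0.052, 1.401, -0, 1.689, -0.07], TCP at [0.176, -0.494, 0.239] pointing down, gripper open.
Joint ranges: [-2.9, 2.9], [-0.91, 2.17], [0.12, 2.37], [-1.06, 4.2], [0.26, 2.73], [-2.93, 2.93]. Speed limits (rad/s): [2.57, 2.57, 3.01, 3.14, 3.14, 3.14].

INTERFACE

Orientations are given as a rotation vector (axis times angle).
In Python, from rig import manip gives the robot as it stands.
- The arm moves only by the tool arm_command, never from a script. Its argument "rows" is a list of rows, each an object with "gripper": the opening, from 0 (shut) to 1 (fully open); "translation": the shift along the tool's x, y, z in cm, a list of three; "turn": the turn, a rotation vector about the tool's x, y, z in rad, a list of three. In form: [{"gripper": gripper, "translation": [x, y, z], "turn": [ax, ay, az]}, ...]. A call has 1 to 8 rows; each row shifts and turns the commanded pose from where the row before left it, along the tool's axes as they then stand; what a row does not reach is not made up. A row lasts 1/10 s, in which the tool goes at most 50 mm and 8.59 degrees, less where a joint would pass 70% of its speed; a pose out of reach is approached as far as the arm can. A call with a gripper value outside its range is refused whole. The fingers move at their own pace and stop on an object; "grip_force" is the grip in N (left out, the last holds). Time passes only in rows, so rows that do not move let the fingers close. It gives the time, the measured TCP pose, the force, the opening and the grip force at its end, in the units of the state.
- manip.observe(): the state, without advancing time (a new reading comes with each control period).
- manip.capture(name): name is "scene" or "top" or "wrist"; returns the picture (384x512x3 uint8, blue, green, red); there is no depth.
- manip.camera_params(name): a dict with "vertical_fov" (degrees; the focal length in pixels is half the picture's height over the tangent of half this angle, whatever the lens; pixels are square), "cx", "cy" (the principal point, pixels), "dist_coeffs" ([k1, k2, p1, p2, k3] as OpenCV has them; the pictures are not rectified), "R" (3x3) and "t" (3): a world point X has camera coordinates R X + t. Camera axes: x right, y down, z forward; pixel columns grow to the right and rows downward; lengths in m; the calibration is good to about 2 mm. A picture is of the moment at which its call begins: read the wrist's pose just before it. camera_params takes no time and is no camera call; for the wrist camera it gives the pose at the moment of the call.
- manip.sign_off(): hands the job in; it is judged then, once.
The state is a dict: "time_s": time; "joints": joint angles; "qd": joint speeds; "effort": joint torques, N m; "tcp_pos": TCP position; "tcp_rot": TCP orientation; "ft_force": force on the tool from outside, world axes, zero at the start; "torque": the same for the moment, N m; "finger_gap": finger opening in m; "finger_force": force on a finger pad.
Only numpy, scipy, OpenCV 4.12 (cv2) and the standard library are available. Lean on these libraries where they do the work, as an engineer would, in place of code of your own. Each camera call takes 0.05 s, during which the arm holds its last target. There are 200 camera calls.

TASK

The fresh orange marker has been left open and will dry out. Pull the blue cap off the dried-up grey marker beside it and press it onto the orange one until it clicks fully home, then let go. Do not touch the light bar above them, and leave the mug, the stamp and the phone where they are.

Things in the scene. Friction and masses are not known exactly. Their poses are not given: they have to be found in the camera images.
- cap_mid (a point): Centre of the loose blue 12-sided cap: 33 mm across flats, 38 mm long, 25 g, all sides alike. z runs along it from the open mouth (19 mm below the centre) to the closed end (19 mm above). It starts clicked onto the grey marker, sharing its axis, 35 degrees from vertical, closed end leaning towards the robot. A pull of 8 to 15 N along its axis frees it; after 35 mm it is clear of the nib.
- cap_mouth (a point): Centre of the cap's open mouth, same axes. Inside: a lip 21 mm wide and 5 mm deep, beyond it a bore 27 mm wide; 34 mm deep in all. The lip snaps over four sprung nubs on a marker's plug.
- old_seat (a point): Point on the axis of the grey dried-up marker where the cap's centre lies when fully home on it. z: up along the marker. This marker is fixed in its cup and does not move.
- fresh_seat (a point): Point on the axis of the open orange marker where the cap's centre lies when fully home; it moves with the marker. z: up along the marker to the nib, 35 degrees from vertical. Nib tip 10 mm above. The cap's lip meets the nubs 13 mm short of home; about 9 N presses it over them (15 or more if held crooked), then the force falls away, it snaps down, and the shoulder stops it hard.
- fresh_shoulder (a point): Centre of the orange marker's shoulder, 19 mm below fresh_seat, same axes. Barrel 30 mm across below; above, a plug 18 mm across and 14 mm long with nubs 9 mm up, then a cone and a 7 mm nib. The marker sits loosely in its cup: a push of 4 N slides it down its axis by an unseen 6 to 14 mm until it bottoms, and only then can the cap click. It stays where pushed.
- rack_mid (a point): Centre of the underside of the marker stand: a fixed black tray, 170 mm along its x (90 mm of it on the robot's side of this point), 360 mm along its y, 12 mm high. Two markers stand in grey cups 136 mm apart along y, in either order, each turned up to 10 degrees by itself.
- bar_mid (a point): Middle of the stand's light bar: a level dark rod 16 mm thick, 356 mm long along its y, 214 mm above the table, carried at both ends by 12 mm arms from posts at the back of the stand. It hangs about 75 mm above the cap's centre and 20 mm farther from the robot: an upright gripper over a cap would hit it, one leaning with the marker passes. Nothing may bump it.
- mug_mid (a point): Centre of a loose white mug, 80 mm across, 95 mm high, its handle towards its y. Leave it.
- stamp_mid (a point): Centre of a loose red and black self-inking stamp, 45 by 60 mm, 66 mm high. Leave it.
- phone_mid (a point): Centre of a loose black phone lying flat, 148 (its x) by 72 by 9 mm. Leave it.
Things that resemble listed ones, but are neither listed nor needed, are in the scene too. What is shaped like the part that bears cap_mid but brown is not meant.

How it is judged:
By the outcome, as a careful person would: the job done as asked, in the order asked, and still so for the second after the job is handed in, with the robot touching nothing.
It also fails if it takes over 51 s, if anything falls off the work surface, if the arm or the gripper's body presses on something with over 40 N, if the wrist force passes 120 N, or if a joint passes its speed limit or range.

## Working session

There is one attempt and no reset: what is moved stays moved. The work goes in short steps, Python scripts to look and compute and a tool call to move; the robot and the scene stay as the last step left them, time stands still between calls to the robot, and variables do not carry over. Pictures are saved under pics/ and viewed, at most 10 in all, crops included, and the job is handed in when it is done.

Besides the shell and the picture viewer there is one more tool, called after "Request:" by a JSON object that holds its "name" and its "arguments", one argument or row to a line. arm_command: Moves the arm, as the interface text tells. Its arguments: {"type":"object","properties":{"rows":{"type":"array","items":{"type":"object","properties":{"gripper":{"type":"number"},"translation":{"type":"array","items":{"type":"number"}},"turn":{"type":"array","items":{"type":"number"}}}}},"grip_force":{"type":"number"}},"required":["rows"]}

```bash
ls; mkdir -p pics; python3 - <<'E'
from rig import manip
import cv2,numpy as np
a=manip.capture("scene");b=manip.capture("top")
cv2.imwrite("pics/s.png",a);cv2.imwrite("pics/t.png",b)
for n in("scene","top"):print(manip.camera_params(n))
s=manip.observe();print(s)
E
```

```text
pics
{'vertical_fov': 42.48861279358104, 'cx': 257.77530091284484, 'cy': 198.9056535283149, 'dist_coeffs': array([-0.17695388,  0.        ,  0.        ,  0.        ,  0.        ]), 'R': array([[-0.40090882,  0.9159906 , -0.01527529],
       [ 0.68273915,  0.28761886, -0.67167152],
       [-0.61085134, -0.27970808, -0.74069159]]), 't': array([ 0.20119339, -0.24837204,  1.65625871])}
{'vertical_fov': 48.62239067250443, 'cx': 252.0901786390598, 'cy': 199.75535563468418, 'dist_coeffs': array([-0.09643007,  0.        ,  0.        ,  0.        ,  0.        ]), 'R': array([[ 0.02911092, -0.99957459, -0.00178729],
       [-0.97652642, -0.02805782, -0.21356243],
       [ 0.21342143,  0.00796234, -0.97692778]]), 't': array([0.00289568, 0.53492168, 1.43960162])}
{'time_s': 0.1, 'joints': array([-1.29832054e+00,  5.27786426e-02,  1.40158704e+00, -2.28890260e-06,
        1.68860643e+00, -7.02979062e-02]), 'qd': array([ 0.00035424, -0.00054007, -0.00474468, -0.0015507 , -0.0004111 ,
       -0.0004481 ]), 'effort': array([ 1.12364913e-03, -3.82580638e+01, -3.60985708e+01, -6.86112799e-05,
        4.81314986e-03,  2.12790144e-05]), 'tcp_pos': array([ 0.17640821, -0.49421199,  0.23857235]), 'tcp_rot': array([-3.09421376e+00, -5.35561177e-01,  2.22126225e-04]), 'ft_force': array([-0.09661557,  0.25389145,  0.25602637]), 'torque': array([-0.04225406, -0.0558718 , -0.01550978]), 'finger_force': 0.0, 'finger_gap': 0.08541643910829022}
```

View pics/s.png

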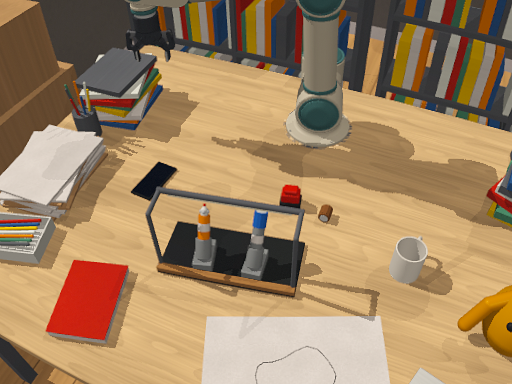

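View pics/t.png

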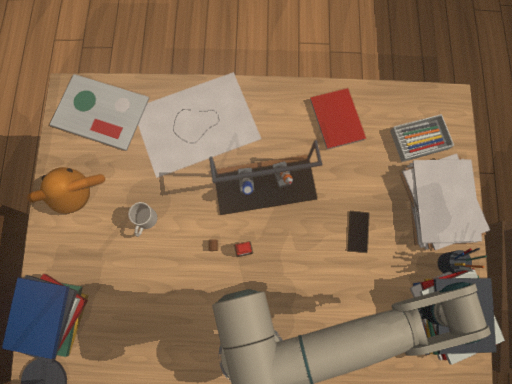

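The scene view shows the blue cap on the grey marker at about (260,218), and in the top view at (247,187). The open orange marker is at (204,215) in the scene view and (286,178) in the top view. There is also a loose brown cap at (326,213) scene and (212,245) top, which is a decoy. The blue one fits: it is clicked onto the grey marker in the rack.

```bash
cat >h.py <<'E'
from rig import manip
import cv2,numpy as np
from scipy.spatial.transform import Rotation as Ro
def K(p,h=384):
    f=h/2/np.tan(np.radians(p["vertical_fov"])/2)
    return np.array([[f,0,p["cx"]],[0,f,p["cy"]],[0,0,1.]])
def ray(p,uv):
    n=cv2.undistortPoints(np.array(uv,float).reshape(-1,1,2),K(p),p["dist_coeffs"]).reshape(-1,2)
    d=np.c_[n,np.ones(len(n))]@p["R"]; d/=np.linalg.norm(d,axis=1,keepdims=True)
    return -p["R"].T@p["t"],d
def plane(p,uv,z):
    o,d=ray(p,uv); return o+d*((z-o[2])/d[:,2])[:,None]
def tri(l):  # list of (p,uv)
    A=np.zeros((3,3));b=np.zeros(3);R=[]
    for p,uv in l:
        o,d=ray(p,[uv]);P=np.eye(3)-np.outer(d[0],d[0]);A+=P;b+=P@o;R.append((P,o))
    X=np.linalg.solve(A,b);return X,[round(1e3*np.linalg.norm(P@(X-o)),1) for P,o in R]
def proj(p,X):
    return cv2.projectPoints(np.array(X,float).reshape(-1,1,3),cv2.Rodrigues(p["R"])[0],p["t"],K(p),p["dist_coeffs"])[0].reshape(-1,2)
def mask(im,c):
    h=cv2.cvtColor(im,cv2.COLOR_BGR2HSV);H,S,V=h[...,0].astype(int),h[...,1],h[...,2]
    if c=="blue": return ((H>100)&(H<125)&(S>130)&(V>60)).astype(np.uint8)
    if c=="orange": return ((H>4)&(H<20)&(S>170)&(V>110)).astype(np.uint8)
def blobs(m,roi,mn=15):
    x0,y0,x1,y1=roi;z=np.zeros_like(m);z[y0:y1,x0:x1]=m[y0:y1,x0:x1]
    n,l,s,c=cv2.connectedComponentsWithStats(z)
    return [(s[i,4],s[i,:4].tolist(),c[i].round(1).tolist()) for i in range(1,n) if s[i,4]>=mn],l
E
python3 - <<'E'
from h import *
a=cv2.imread("pics/s.png");b=cv2.imread("pics/t.png")
ps,pt=manip.camera_params("scene"),manip.camera_params("top")
print(blobs(mask(a,"blue"),(150,180,310,300))[0],blobs(mask(b,"blue"),(200,140,330,220),5)[0])
print(blobs(mask(a,"orange"),(150,180,310,300))[0],blobs(mask(b,"orange"),(200,140,330,220),5)[0])
# bar ends
print(plane(ps,[[160,191],[302,212]],.214),plane(pt,[[211,168],[320,150]],.214))
print(plane(pt,[[220,213],[316,197]],.012))
A=cv2.resize(a[180:300,150:310],None,fx=4,fy=4,interpolation=cv2.INTER_CUBIC)
B=cv2.resize(b[135:225,200:330],None,fx=4,fy=4,interpolation=cv2.INTER_CUBIC)
B=cv2.resize(B,(640,443));A=cv2.resize(A,(640,480))
cv2.imwrite("pics/c1.png",A);cv2.imwrite("pics/c2.png",B)
E
```

```text
[(np.int32(186), [253, 211, 15, 18], [259.7, 220.0])] []
[(np.int32(96), [198, 214, 12, 10], [203.5, 219.0]), (np.int32(84), [198, 232, 12, 8], [203.3, 235.4])] [(np.int32(15), [284, 175, 8, 4], [287.1, 176.1])]
[[ 0.62892023 -0.1950883   0.214     ]
 [ 0.55954689  0.13821938  0.214     ]] [[ 0.60082486  0.15174116  0.214     ]
 [ 0.67182111 -0.19813068  0.214     ]]
[[ 0.49234436  0.13316288  0.012     ]
 [ 0.56158679 -0.21385933  0.012     ]]
```

View pics/c1.png

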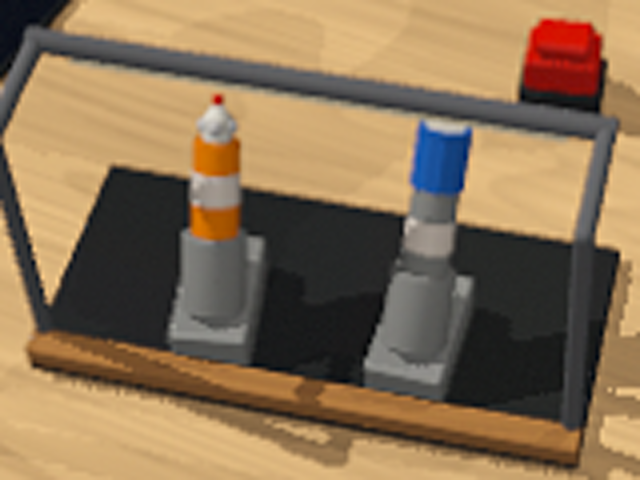

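View pics/c2.png

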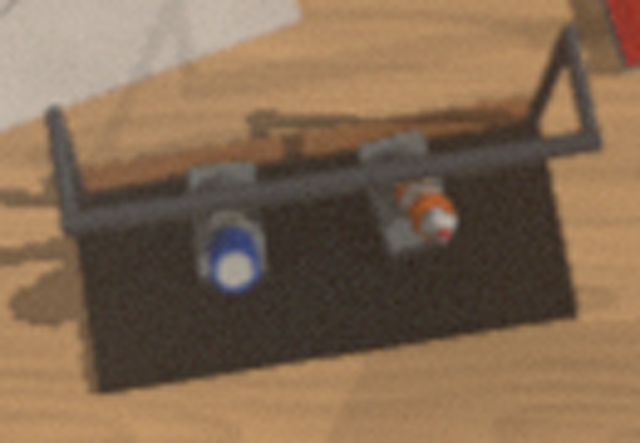

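Crop 1 confirms the blue cap, end disc at crop (443,125), on the grey-barrelled marker, with the orange one's nib at (217,100). Crop 2 shows the cap disc at (235,270) and the nib at (446,232).

```bash
python3 - <<'E'
from h import *
np.set_printoptions(precision=4,suppress=True)
ps,pt=manip.camera_params("scene"),manip.camera_params("top")
cs=lambda x,y:(150+x/4-.375,180+y/4-.375)
ct=lambda x,y:(200+x/4.923-.4,135+y/4.923-.4)
for n,a,b in [("barL",(612,125),(72,222)),("barR",(30,40),(598,140)),("capend",(443,125),(235,270)),("nib",(217,100),(446,232)),("trayL",(617,252),(98,390)),("trayR",(112,168),(577,315))]:
    print(n,*tri([(ps,cs(*a)),(pt,ct(*b))]))
w=manip.camera_params("wrist");s=manip.observe();R=Ro.from_rotvec(s["tcp_rot"]).as_matrix()
print(R);o=-w["R"].T@w["t"];print("cam in tool",R.T@(o-s["tcp_pos"]));print(R.T@w["R"].T,w["vertical_fov"],w["dist_coeffs"],w["cx"],w["cy"])
E
```

```text
barL [0.5607 0.1393 0.2197] [np.float64(0.5), np.float64(0.5)]
barR [ 0.6281 -0.2022  0.2148] [np.float64(1.2), np.float64(1.2)]
capend [0.548  0.0321 0.1576] [np.float64(2.3), np.float64(2.3)]
nib [ 0.5795 -0.1082  0.1517] [np.float64(0.8), np.float64(0.8)]
trayL [0.4902 0.1322 0.0115] [np.float64(2.8), np.float64(2.8)]
trayR [ 0.5571 -0.2185  0.0084] [np.float64(1.2), np.float64(1.2)]
[[ 0.9418  0.3361 -0.0004]
 [ 0.3361 -0.9418  0.0013]
 [ 0.0001 -0.0014 -1.    ]]
cam in tool [ 0.083  -0.0003 -0.1341]
[[-0.0008 -0.9473 -0.3204]
 [ 1.     -0.0006 -0.0009]
 [ 0.0007 -0.3204  0.9473]] 69.10948139611135 [0.018 0.    0.    0.    0.   ] 257.78653500413145 191.26950025209638
```

Request:
{"name": "arm_command", "arguments": {
  "rows": [
    {"gripper":1,"translation":[2.3,-1.8,-0.6],"turn":[0,0,0]},
    {"gripper":1,"translation":[2.3,-1.8,-0.6],"turn":[0,0,0]},
    {"gripper":1,"translation":[2.3,-1.8,-0.6],"turn":[0,0,0]},
    {"gripper":1,"translation":[2.3,-1.8,-0.6],"turn":[0,0,0]},
    {"gripper":1,"translation":[2.3,-1.8,-0.6],"turn":[0,0,0]},
    {"gripper":1,"translation":[2.3,-1.8,-0.6],"turn":[0,0,0]},
    {"gripper":1,"translation":[2.3,-1.8,-0.6],"turn":[0,0,0]},
    {"gripper":1,"translation":[2.3,-1.8,-0.6],"turn":[0,0,0]}
  ]
}}

```text
time_s: 0.9
tcp_pos: [0.3018, -0.2958, 0.2872]
tcp_rot: [-3.095, -0.536, 0.0]
ft_force: [1.0, -0.6, -0.6]
finger_gap: 0.0852
finger_force: 0.0
```

Request:
{"name": "arm_command", "arguments": {
  "rows": [
    {"gripper":1,"translation":[2.3,-1.8,-0.6],"turn":[0,0,0]},
    {"gripper":1,"translation":[2.3,-1.8,-0.6],"turn":[0,0,0]},
    {"gripper":1,"translation":[2.3,-1.8,-0.6],"turn":[0,0,0]},
    {"gripper":1,"translation":[2.3,-1.8,-0.6],"turn":[0,0,0]},
    {"gripper":1,"translation":[2.3,-1.8,-0.6],"turn":[0,0,0]},
    {"gripper":1,"translation":[2.3,-1.8,-0.6],"turn":[0,0,0]},
    {"gripper":1,"translation":[2.3,-1.8,-0.6],"turn":[0,0,0]},
    {"gripper":1,"translation":[2.3,-1.8,-0.6],"turn":[0,0,0]}
  ]
}}

```text
time_s: 1.7
tcp_pos: [0.4267, -0.0984, 0.3352]
tcp_rot: [-3.095, -0.536, 0.001]
ft_force: [-0.1, -0.5, -1.4]
finger_gap: 0.0852
finger_force: 0.0
```

Request:
{"name": "arm_command", "arguments": {
  "rows": [
    {"gripper":1,"translation":[0,0,0],"turn":[0,0,-0.14]},
    {"gripper":1,"translation":[0,0,0],"turn":[0,0,-0.14]},
    {"gripper":1,"translation":[0,0,0],"turn":[0,0,-0.14]},
    {"gripper":1,"translation":[0,0,0],"turn":[0,0,-0.14]},
    {"gripper":1,"translation":[0,0,0],"turn":[0,0,-0.14]},
    {"gripper":1,"translation":[0,0,0],"turn":[0,0,-0.14]},
    {"gripper":1,"translation":[0,0,0],"turn":[0,0,-0.14]}
  ]
}}

```text
time_s: 2.4
tcp_pos: [0.4262, -0.0995, 0.3349]
tcp_rot: [-2.473, -1.937, 0.001]
ft_force: [0.2, 0.1, -0.4]
finger_gap: 0.0854
finger_force: 0.0
```

Request:
{"name": "arm_command", "arguments": {
  "rows": [
    {"gripper":1,"translation":[0,0,0],"turn":[0,0,-0.14]},
    {"gripper":1,"translation":[0,0,0],"turn":[0,0,-0.14]},
    {"gripper":1,"translation":[0,0,0],"turn":[0,0,-0.14]},
    {"gripper":1,"translation":[0,0,0],"turn":[0,0,-0.14]},
    {"gripper":1,"translation":[0,0,0],"turn":[0,0,-0.14]},
    {"gripper":1,"translation":[0,0,0],"turn":[0,0,-0.14]},
    {"gripper":1,"translation":[0,0,0],"turn":[0,0,-0.14]}
  ]
}}

```text
time_s: 3.1
tcp_pos: [0.4262, -0.0995, 0.3349]
tcp_rot: [-1.271, -2.872, 0.0]
ft_force: [1.0, 0.2, -0.1]
finger_gap: 0.085
finger_force: 0.0
```

Request:
{"name": "arm_command", "arguments": {
  "rows": [
    {"gripper":1,"translation":[0,0,0],"turn":[0,0,-0.14]},
    {"gripper":1,"translation":[0,0,0],"turn":[0,0,-0.14]},
    {"gripper":1,"translation":[0,0,0],"turn":[0,0,-0.14]},
    {"gripper":1,"translation":[0,0,0],"turn":[0,0,-0.14]},
    {"gripper":1,"translation":[0,0,0],"turn":[0,0,-0.14]},
    {"gripper":1,"translation":[0,0,0],"turn":[0,0,-0.14]},
    {"gripper":1,"translation":[0,0,0],"turn":[0,0,-0.14]},
    {"gripper":1,"translation":[0,0,0],"turn":[0,0,-0.05]}
  ]
}}

```text
time_s: 3.9
tcp_pos: [0.4262, -0.0995, 0.3349]
tcp_rot: [0.307, -3.126, -0.0]
ft_force: [0.7, 0.3, -1.3]
finger_gap: 0.0854
finger_force: 0.0
```

Request:
{"name": "arm_command", "arguments": {
  "rows": [
    {"gripper":1,"translation":[0,0,0],"turn":[0,-0.1,0]},
    {"gripper":1,"translation":[0,0,0],"turn":[0,-0.1,0]},
    {"gripper":1,"translation":[0,0,0],"turn":[0,-0.1,0]},
    {"gripper":1,"translation":[0,0,0],"turn":[0,-0.1,0]},
    {"gripper":1,"translation":[0,0,0],"turn":[0,-0.1,0]},
    {"gripper":1,"translation":[0,0,0],"turn":[0,-0.1,0]},
    {"gripper":1,"translation":[0,0,0],"turn":[0,0,0]}
  ]
}}

```text
time_s: 4.6
tcp_pos: [0.4251, -0.0999, 0.3339]
tcp_rot: [-0.24, 2.532, 0.075]
ft_force: [0.0, -0.1, 0.1]
finger_gap: 0.0849
finger_force: 0.0
```

```bash
cat >>h.py <<'E'
def move(pos,R,n):  # delta to target pose in tool axes (translation first), split in n rows
    s=manip.observe();R0=Ro.from_rotvec(s["tcp_rot"]).as_matrix()
    return 100*R0.T@(np.array(pos)-s["tcp_pos"])/n, Ro.from_matrix(R0.T@R).as_rotvec()/n
E
python3 - <<'E'
from h import *
np.set_printoptions(precision=4,suppress=True)
s=manip.observe();print(s["time_s"],s["joints"],s["tcp_pos"]);print(Ro.from_rotvec(s["tcp_rot"]).as_matrix())
u=np.array([-.563,-.112,.819]);x=np.array([-.803,-.16,-.574]);u/=np.linalg.norm(u);y=np.cross(-u,x);y/=np.linalg.norm(y);x=np.cross(y,-u)
print(move([.46,-.056,.29],np.c_[x,y,-u],1))
E
```

```text
4.6 [-0.5615 -0.6121  1.8465  0.3986  1.4539 -2.2758] [ 0.4251 -0.0999  0.3339]
[[-0.8108 -0.188   0.5542]
 [-0.1548  0.9822  0.1068]
 [-0.5644  0.0008 -0.8255]]
(array([-1.0268,  3.6482,  6.0244]), array([-0.0035, -0.0116, -0.0067]))
```

```bash
cat >>h.py <<'E'
import pickle
def snap(n):
    w=manip.camera_params("wrist");im=manip.capture("wrist");cv2.imwrite(f"pics/{n}.png",im);pickle.dump(w,open(f"{n}.p","wb"));return w,im
E
python3 -c "
from h import *
snap('w1')"
```

Request:
{"name": "arm_command", "arguments": {
  "rows": [
    {"gripper":1,"translation":[-0.25,0.9,1.5],"turn":[0,0,0]},
    {"gripper":1,"translation":[-0.25,0.9,1.5],"turn":[0,0,0]},
    {"gripper":1,"translation":[-0.25,0.9,1.5],"turn":[0,0,0]},
    {"gripper":1,"translation":[-0.25,0.9,1.5],"turn":[0,-0.01,0]},
    {"gripper":1,"translation":[0,0,0],"turn":[0,0,0]}
  ]
}}

```text
time_s: 5.15
tcp_pos: [0.461, -0.0548, 0.2896]
tcp_rot: [-0.245, 2.526, 0.079]
ft_force: [1.3, -0.2, -0.4]
finger_gap: 0.0852
finger_force: 0.0
```

```bash
python3 - <<'E'
from h import *
snap('w2')
for n in('w1','w2'):
    im=cv2.imread(f'pics/{n}.png')
    for c in('blue','orange'): print(n,c,blobs(mask(im,c),(0,0,512,384),60)[0])
E
```

```text
w1 blue [(np.int32(343), [318, 158, 30, 29], [329.7, 169.5])]
w1 orange [(np.int32(154), [460, 0, 30, 31], [474.8, 15.0]), (np.int32(140), [224, 159, 21, 20], [235.7, 165.1])]
w2 blue [(np.int32(456), [298, 159, 34, 34], [311.9, 172.5])]
w2 orange [(np.int32(234), [187, 159, 26, 25], [202.5, 167.6])]
```

View pics/w2.png

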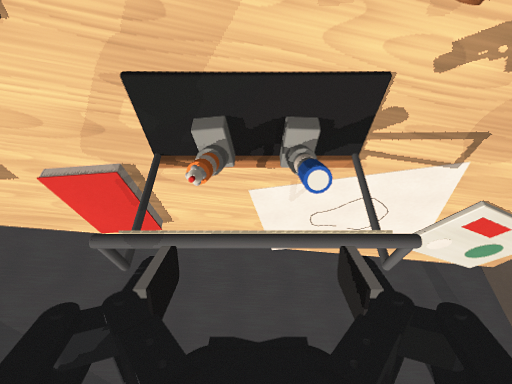

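The wrist view shows the cap's white end disc at (317,178), the orange nib at about (191,179), the bar across at row 240 and the cups at (210,135) and (300,133). Next I'll take a closer crop for the axis directions.

```bash
python3 - <<'E'
from h import *
im=cv2.imread('pics/w2.png')
c=cv2.resize(im[108:200,175:335],None,fx=5,fy=5,interpolation=cv2.INTER_CUBIC)
cv2.imwrite('pics/c3.png',c)
E
```

```text
(no output)
```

View pics/c3.png

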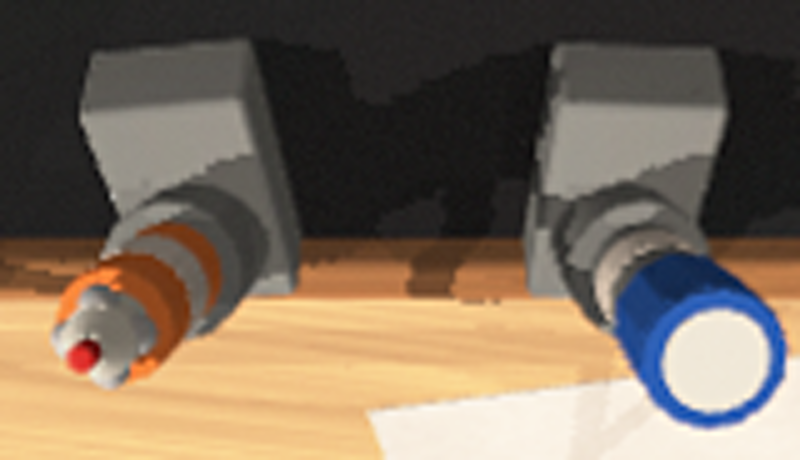

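```bash
python3 - <<'E'
from h import *
np.set_printoptions(precision=4,suppress=True)
W={n:pickle.load(open(n+'.p','rb')) for n in('w1','w2')}
ps,pt=manip.camera_params("scene"),manip.camera_params("top")
P={}
for n in W:
    im=cv2.imread(f'pics/{n}.png');h=cv2.cvtColor(im,cv2.COLOR_BGR2HSV)
    m=mask(im,'blue');(bl,l)=blobs(m,(0,0,512,384),100);
    cn=cv2.findContours(m,cv2.RETR_EXTERNAL,cv2.CHAIN_APPROX_NONE)[0];cn=max(cn,key=cv2.contourArea)
    f=np.zeros_like(m);cv2.drawContours(f,[cn],-1,1,-1)
    d=((f==1)&(h[...,1]<80)&(h[...,2]>140)).astype(np.uint8)
    b=max(blobs(d,(0,0,512,384),20)[0],key=lambda b:b[0]);red=((h[...,0]<4)|(h[...,0]>172))&(h[...,1]>150)&(h[...,2]>80)
    r=[q for q in blobs(red.astype(np.uint8),(170,150,250,200),4)[0]]
    print(n,b,r);P[n]=(b[2],r[0][2] if r else None)
cs=lambda x,y:(150+x/4-.375,180+y/4-.375)
ct=lambda x,y:(200+x/4.923-.4,135+y/4.923-.4)
ce=tri([(W[n],P[n][0]) for n in W]+[(ps,cs(443,125)),(pt,ct(235,270))]);print('capend',ce, tri([(W[n],P[n][0]) for n in W]))
if P['w1'][1]: nb=tri([(W[n],P[n][1]) for n in W if P[n][1]]+[(ps,cs(217,100)),(pt,ct(446,232))]);print('nib',nb)
c3=lambda x,y:(175+x/5-.4,108+y/5-.4)
for nm,e in [('og',[(80,112),(243,97)]),('og2',[(90,52),(250,40)]),('gr',[(560,103),(725,107)]),('gr2',[(562,43),(718,47)])]:
    for z in(.02,.04):
        q=plane(W['w2'],[c3(*k) for k in e],z);d=q[1]-q[0];print(nm,z,q,'len',np.linalg.norm(d),'az of normal',np.degrees(np.arctan2(d[0],-d[1])))
q=plane(W['w2'],[(122,72),(391,72)],.012);d=q[1]-q[0];print('tray',q,np.linalg.norm(d),np.degrees(np.arctan2(-d[0],d[1])))
E
```

```text
w1 (np.int32(256), [328, 167, 18, 18], [336.4, 175.2]) [(np.int32(16), [228, 173, 5, 5], [230.1, 174.8])]
w2 (np.int32(359), [307, 170, 22, 21], [317.8, 179.7]) [(np.int32(28), [189, 176, 6, 6], [191.5, 178.5])]
capend (array([0.5472, 0.0318, 0.1553]), [np.float64(0.6), np.float64(0.6), np.float64(2.5), np.float64(2.6)]) (array([0.5451, 0.0308, 0.1564]), [np.float64(0.0), np.float64(0.0)])
nib (array([ 0.5789, -0.1088,  0.1499]), [np.float64(0.3), np.float64(0.6), np.float64(1.1), np.float64(1.4)])
og 0.02 [[ 0.6235 -0.1277  0.02  ]
 [ 0.608  -0.0789  0.02  ]] len 0.05118575561433058 az of normal -162.29308528130528
og 0.04 [[ 0.6052 -0.125   0.04  ]
 [ 0.5906 -0.0792  0.04  ]] len 0.04810911835897205 az of normal -162.29308528130534
og2 0.02 [[ 0.5996 -0.1248  0.02  ]
 [ 0.5862 -0.0789  0.02  ]] len 0.04782593362220879 az of normal -163.70151528213339
og2 0.04 [[ 0.5828 -0.1223  0.04  ]
 [ 0.5702 -0.0791  0.04  ]] len 0.0449512461747269 az of normal -163.70151528213339
gr 0.02 [[0.5918 0.0168 0.02  ]
 [0.5838 0.0671 0.02  ]] len 0.05095909440145907 az of normal -170.9223257437861
gr 0.04 [[0.5754 0.0108 0.04  ]
 [0.5679 0.0581 0.04  ]] len 0.04789608113823457 az of normal -170.9223257437862
gr2 0.02 [[0.5699 0.0112 0.02  ]
 [0.5626 0.0567 0.02  ]] len 0.04611421500683838 az of normal -170.94638305625574
gr2 0.04 [[0.5548 0.0055 0.04  ]
 [0.548  0.0483 0.04  ]] len 0.043342414333216395 az of normal -170.94638305625577
tray [[ 0.5492 -0.2156  0.012 ]
 [ 0.4827  0.1265  0.012 ]] 0.34849088898580355 10.995023542538588
```

```bash
python3 - <<'E'
from h import *
np.set_printoptions(precision=4,suppress=True)
w=pickle.load(open('w2.p','rb'));im=cv2.imread('pics/w2.png')
c=cv2.resize(im[108:200,175:335],None,fx=5,fy=5,interpolation=cv2.INTER_CUBIC)
U=lambda a:np.array([.5736*np.cos(np.radians(a)),.5736*np.sin(np.radians(a)),.8192])
def P(X): return (proj(w,X)-[175,108])*5+2
for X0,a0,r,L in [((.5464,.0314,.1558),-170.9,.0165,[0,.038]),((.5789,-.1088,.1499),-163,.015,[.029,.06])]:
  for a,col in((a0-4,(0,255,255)),(a0,(0,255,0)),(a0+4,(255,0,255))):
    u=U(a);X0=np.array(X0)
    s=np.cross(u,w["R"][2]);s/=np.linalg.norm(s)
    d=np.array([X0-L[1]*2*u,X0])
    p=P(d).astype(int);cv2.line(c,p[0].tolist(),p[1].tolist(),col,1)
    if a==a0:
        e1=np.cross(u,[0,0,1]);e1/=np.linalg.norm(e1);e2=np.cross(u,e1)
        for t in L:
            th=np.linspace(0,6.28,40)
            cv2.polylines(c,[P([X0-t*u+r*(np.cos(k)*e1+np.sin(k)*e2) for k in th]).astype(int)],True,col,1)
cv2.imwrite('pics/c4.png',c)
E
```

```text
(no output)
```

View pics/c4.png

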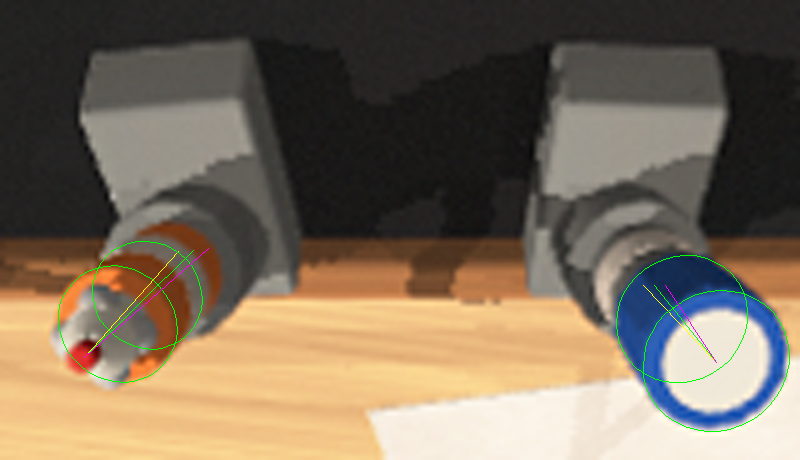

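```bash
cat >>h.py <<'E'
def U(a): a=np.radians(a);return np.array([.5736*np.cos(a),.5736*np.sin(a),.8192])
def frame(u):
    y=np.cross([0,0,1],-u);y=-y if y[1]<0 else y;y/=np.linalg.norm(y);return np.c_[np.cross(y,-u),y,-u]
def inbar(T,R): # bar ends in tool axes
    return (np.array([[.5607,.1393,.214],[.628,-.202,.214]])-T)@R*1e3
E
python3 - <<'E'
from h import *
np.set_printoptions(precision=4,suppress=True)
u=U(-170.9);R=frame(u);X=np.array([.5464,.0314,.1558]);print(R)
print(move(X+.06*u,R,8));T=X-.028*u;print(T,inbar(T,R));s=manip.observe();print(s["joints"],s["time_s"])
uf=U(-163);Rf=frame(uf);N=np.array([.5789,-.1088,.1499]);print(inbar(N-.019*uf,Rf))
E
```

```text
[[-0.8089 -0.1582  0.5664]
 [-0.1296  0.9874  0.0907]
 [-0.5736  0.     -0.8192]]
(array([-0.0672,  0.8737,  1.354 ]), array([ 0.0025, -0.0005,  0.0035]))
[0.5623 0.0339 0.1329] [[ -58.9305  104.2803  -57.7925]
 [ -69.1489 -243.3681  -50.6377]]
[-0.3854 -0.5663  1.9057  0.331   1.2913 -2.1579] 5.2
[[ -81.9324  242.5804  -39.8886]
 [ -52.9105 -103.4831  -60.2096]]
```

Request:
{"name": "arm_command", "arguments": {
  "rows": [
    {"gripper":0.8,"translation":[-0.07,0.87,1.35],"turn":[0.002,0,0.003]},
    {"gripper":0.8,"translation":[-0.07,0.87,1.35],"turn":[0.002,0,0.003]},
    {"gripper":0.8,"translation":[-0.07,0.87,1.35],"turn":[0.002,0,0.003]},
    {"gripper":0.8,"translation":[-0.07,0.87,1.35],"turn":[0.002,0,0.003]},
    {"gripper":0.8,"translation":[-0.07,0.87,1.35],"turn":[0.003,0,0.004]},
    {"gripper":0.8,"translation":[-0.07,0.87,1.35],"turn":[0.003,0,0.004]},
    {"gripper":0.8,"translation":[-0.07,0.87,1.35],"turn":[0.003,0,0.004]},
    {"gripper":0.8,"translation":[0,0.8,1.3],"turn":[0.003,0,0.004]}
  ]
}}

```text
time_s: 6.0
tcp_pos: [0.5139, 0.0231, 0.2069]
tcp_rot: [-0.198, 2.525, 0.06]
ft_force: [-0.3, -1.2, -0.3]
finger_gap: 0.0681
finger_force: 0.0
```

Request:
{"name": "arm_command", "arguments": {
  "rows": [
    {"gripper":0.8,"translation":[0,0,0],"turn":[0,0,0]}
  ]
}}

```text
time_s: 6.1
tcp_pos: [0.5132, 0.0236, 0.2052]
tcp_rot: [-0.2, 2.528, 0.062]
ft_force: [0.7, 0.7, 0.4]
finger_gap: 0.0682
finger_force: 0.0
```

```bash
python3 - <<'E'
from h import *
np.set_printoptions(precision=4,suppress=True)
w,im=snap('w3');h=cv2.cvtColor(im,cv2.COLOR_BGR2HSV)
m=mask(im,'blue');cn=max(cv2.findContours(m,cv2.RETR_EXTERNAL,cv2.CHAIN_APPROX_NONE)[0],key=cv2.contourArea)
f=np.zeros_like(m);cv2.drawContours(f,[cn],-1,1,-1)
b=max(blobs(((f==1)&(h[...,1]<80)&(h[...,2]>140)).astype(np.uint8),(0,0,512,384),20)[0],key=lambda b:b[0])
red=((h[...,0]<4)|(h[...,0]>172))&(h[...,1]>150)&(h[...,2]>80)
r=blobs(red.astype(np.uint8),(0,0,512,384),10)[0];print(b,r)
v=[(pickle.load(open('w1.p','rb')),(336.4,175.2)),(pickle.load(open('w2.p','rb')),(317.8,179.7)),(w,b[2])]
print(tri(v),tri(v[1:]))
u=U(-170.9);R=frame(u);X=np.array([.5464,.0314,.1558]);print(proj(w,X),move(X+.06*u,R,1))
print([proj(w,np.array([.5789,-.1088,.1499]))])
cv2.imwrite('pics/w3c.png',cv2.resize(im[100:300,60:380],None,fx=2.4,fy=2.4,interpolation=cv2.INTER_CUBIC))
E
```

```text
(np.int32(751), [245, 197, 32, 30], [260.8, 211.1]) [(np.int32(2673), [0, 191, 64, 60], [29.6, 216.1]), (np.int32(1485), [54, 208, 66, 49], [81.8, 238.8]), (np.int32(375), [479, 234, 33, 20], [499.7, 242.9])]
(array([0.5466, 0.0316, 0.1549]), [np.float64(0.2), np.float64(0.1), np.float64(0.2)]) (array([0.5469, 0.0316, 0.1547]), [np.float64(0.1), np.float64(0.1)])
[[260.7198 212.1361]] (array([0.1066, 0.2872, 0.0844]), array([-0.0012, -0.0025, -0.0005]))
[array([[ 79.0628, 212.8949]])]
```

View pics/w3c.png

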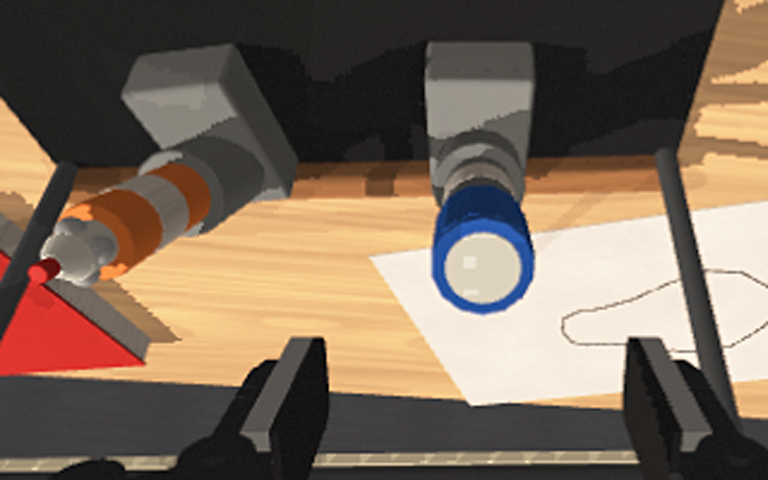

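The view shows the cap at crop (483,267), centred between the pads at x=327 and x=627. The axes agree, so I'm descending along the marker axis.

Request:
{"name": "arm_command", "arguments": {
  "rows": [
    {"gripper":0.75,"translation":[0.15,0.3,1.0],"turn":[0,-0.002,0]},
    {"gripper":0.75,"translation":[0,0,1.2],"turn":[0,0,0]},
    {"gripper":0.75,"translation":[0,0,1.2],"turn":[0,0,0]},
    {"gripper":0.75,"translation":[0,0,1.2],"turn":[0,0,0]},
    {"gripper":0.75,"translation":[0,0,1.2],"turn":[0,0,0]},
    {"gripper":0.75,"translation":[0,0,1.2],"turn":[0,0,0]},
    {"gripper":0.75,"translation":[0,0,1.2],"turn":[0,0,0]},
    {"gripper":0.75,"translation":[0,0,0.8],"turn":[0,0,0]}
  ]
}}

```text
time_s: 6.95
tcp_pos: [0.5629, 0.0336, 0.1311]
tcp_rot: [-0.198, 2.523, 0.062]
ft_force: [0.8, -0.2, 0.1]
finger_gap: 0.0641
finger_force: 0.0
```

Request:
{"name": "arm_command", "arguments": {
  "rows": [
    {"gripper":0.75,"translation":[0,0,0],"turn":[0,0,0]}
  ]
}}

```text
time_s: 7.05
tcp_pos: [0.5625, 0.0337, 0.1306]
tcp_rot: [-0.198, 2.525, 0.062]
ft_force: [-1.0, -0.9, 0.3]
finger_gap: 0.0639
finger_force: 0.0
```

```bash
python3 - <<'E'
from h import *
np.set_printoptions(precision=4,suppress=True)
u=U(-170.9);R=frame(u);X=np.array([.5467,.0316,.1548]);print(move(X-.028*u,R,1));s=manip.observe();print(s["ft_force"],s["torque"],s["joints"])
E
```

```text
(array([-0.0785,  0.0381, -0.0933]), array([-0.0016, -0.0004, -0.0019]))
[-0.9521 -0.8975  0.3278] [-0.0906  0.2818  0.0155] [-0.0673 -0.169   1.935   0.1806  0.7852 -1.8836]
```

Request:
{"name": "arm_command", "arguments": {
  "rows": [
    {"gripper":0.6,"translation":[-0.08,0.04,-0.09],"turn":[0,0,0]},
    {"gripper":0.2,"translation":[0,0,0],"turn":[0,0,0]},
    {"gripper":0.2,"translation":[0,0,0],"turn":[0,0,0]},
    {"gripper":0.2,"translation":[0,0,0],"turn":[0,0,0]},
    {"gripper":0.2,"translation":[0,0,0],"turn":[0,0,0]},
    {"gripper":0.2,"translation":[0,0,0],"turn":[0,0,0]},
    {"gripper":0.2,"translation":[0,0,0],"turn":[0,0,0]}
  ],
  "grip_force": 60
}}

```text
time_s: 7.75
tcp_pos: [0.5628, 0.0341, 0.134]
tcp_rot: [-0.198, 2.521, 0.061]
ft_force: [-5.6, -1.5, 5.7]
finger_gap: 0.0321
finger_force: 59.0
```

Request:
{"name": "arm_command", "arguments": {
  "rows": [
    {"gripper":0.2,"translation":[0,0,-0.4],"turn":[0,0,0]},
    {"gripper":0.2,"translation":[0,0,-0.4],"turn":[0,0,0]},
    {"gripper":0.2,"translation":[0,0,-0.5],"turn":[0,0,0]},
    {"gripper":0.2,"translation":[0,0,-0.6],"turn":[0,0,0]},
    {"gripper":0.2,"translation":[0,0,-0.6],"turn":[0,0,0]},
    {"gripper":0.2,"translation":[0,0,-0.8],"turn":[0,0,0]},
    {"gripper":0.2,"translation":[0,0,-0.8],"turn":[0,0,0]},
    {"gripper":0.2,"translation":[0,0,-0.8],"turn":[0,0,0]}
  ]
}}

```text
time_s: 8.55
tcp_pos: [0.5344, 0.0301, 0.1735]
tcp_rot: [-0.199, 2.523, 0.062]
ft_force: [0.5, 0.2, 0.1]
finger_gap: 0.0322
finger_force: 62.3
```

Request:
{"name": "arm_command", "arguments": {
  "rows": [
    {"gripper":0.2,"translation":[0,0,-0.8],"turn":[0,0,0]},
    {"gripper":0.2,"translation":[0,0,-0.8],"turn":[0,0,0]},
    {"gripper":0.2,"translation":[0,0,-0.8],"turn":[0,0,0]},
    {"gripper":0.2,"translation":[0,0,-0.8],"turn":[0,0,0]},
    {"gripper":0.2,"translation":[0,0,0],"turn":[0,0,0]}
  ]
}}

```text
time_s: 9.05
tcp_pos: [0.5168, 0.0271, 0.2006]
tcp_rot: [-0.198, 2.521, 0.061]
ft_force: [0.1, -0.4, -0.3]
finger_gap: 0.0321
finger_force: 62.3
```

```bash
python3 - <<'E'
from h import *
np.set_printoptions(precision=4,suppress=True)
s=manip.observe();w,im=snap('w4');h=cv2.cvtColor(im,cv2.COLOR_BGR2HSV)
m=mask(im,'blue');cn=max(cv2.findContours(m,cv2.RETR_EXTERNAL,cv2.CHAIN_APPROX_NONE)[0],key=cv2.contourArea)
f=np.zeros_like(m);cv2.drawContours(f,[cn],-1,1,-1)
print(blobs(((f==1)&(h[...,1]<80)&(h[...,2]>140)).astype(np.uint8),(0,0,512,384),20)[0],cv2.boundingRect(cn))
R=Ro.from_rotvec(s["tcp_rot"]).as_matrix();T=s["tcp_pos"];print(proj(w,[T-R[:,2]*k for k in(.026,.028,.030,.032)]),R)
cv2.imwrite('pics/w4c.png',cv2.resize(im[100:384,60:440],None,fx=2,fy=2,interpolation=cv2.INTER_CUBIC))
E
```

```text
[(np.int32(172), [248, 264, 24, 17], [259.7, 272.1]), (np.int32(437), [242, 288, 42, 18], [263.6, 297.5])] (223, 218, 70, 95)
[[257.2428 285.8792]
 [257.2356 288.7143]
 [257.2282 291.6361]
 [257.2205 294.6488]] [[-0.8071 -0.156   0.5694]
 [-0.128   0.9878  0.0891]
 [-0.5763 -0.001  -0.8172]]
```

View pics/w4c.png

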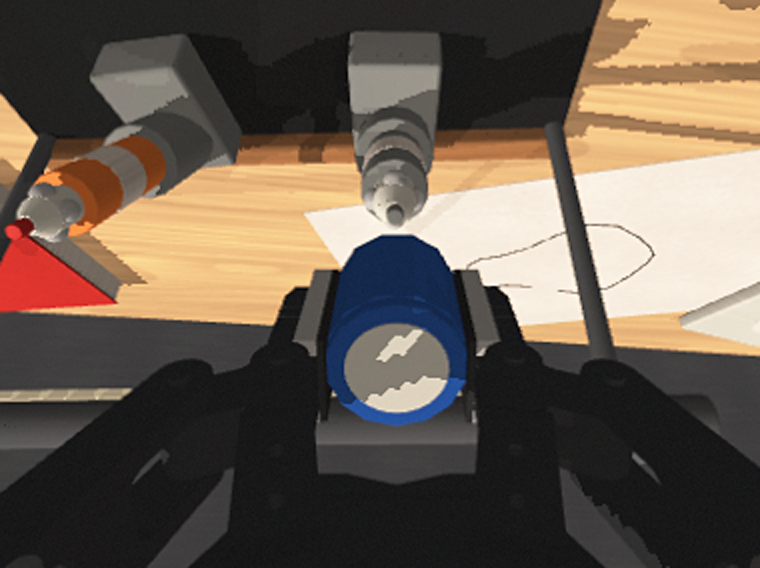

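The cap is off and held in the jaws, with its end disc at crop (404,367). The bare grey nib is at (396,215) and the orange nib tip at (19,231). Next I refine the orange axis from its barrel silhouettes.

```bash
python3 - <<'E'
from h import *
np.set_printoptions(precision=4,suppress=True)
V=[]
for n in('w1','w2','w3','w4'):
    w=pickle.load(open(n+'.p','rb'));im=cv2.imread(f'pics/{n}.png');h=cv2.cvtColor(im,cv2.COLOR_BGR2HSV)
    H=h[...,0].astype(int)
    c0=proj(w,[.5789,-.1088,.1499])[0]
    red=(((H<4)|(H>172))&(h[...,1]>150)&(h[...,2]>60)).astype(np.uint8)
    x,y=c0.astype(int);r=blobs(red,(max(x-12,0),y-9,x+9,y+9),4)[0];print(n,c0,r)
    if r: V.append((w,max(r)[2]))
    m=((H>3)&(H<16)&(h[...,1]>190)&(h[...,2]>70)).astype(np.uint8)
    bl,l=blobs(m,(max(x-15,0),y-75,x+80,y+25),20);print(bl)
    pts=np.argwhere(np.isin(l,[l[int(0)]*0+i for i in range(1,l.max()+1) if (l==i).sum()>=20]))[:,::-1]
    hull=cv2.convexHull(pts.astype(np.int32)).reshape(-1,2).astype(float)
    E=sorted([(np.linalg.norm(hull[i]-hull[i-1]),i) for i in range(len(hull))])[::-1][:4]
    for L,i in E: print('  edge',hull[i-1],hull[i],round(L,1))
    ns=[np.cross(*ray(w,[hull[i-1],hull[i]])[1]) for L,i in E[:2]]
    d=np.cross(*ns);d/=np.linalg.norm(d);d*=np.sign(d[2]);print('  dir',d,'tilt',np.degrees(np.arccos(d[2])),'az',np.degrees(np.arctan2(d[1],d[0])))
print(tri(V),tri(V[1:]))
w=pickle.load(open('w4.p','rb'));im=cv2.imread('pics/w4.png');m=mask(im,'blue');h=cv2.cvtColor(im,cv2.COLOR_BGR2HSV)
g=((h[...,1]<90)&(h[...,2]>90)).astype(np.uint8)[255:315,225:292]
g=cv2.morphologyEx(g,cv2.MORPH_CLOSE,np.ones((5,5)));cn=max(cv2.findContours(g,0,1)[0],key=cv2.contourArea);print(cv2.fitEllipse(cn+[225,255]))
E
```

```text
w1 [230.0781 175.0001] [(np.int32(16), [228, 173, 5, 5], [230.1, 174.8])]
[(np.int32(113), [224, 159, 20, 19], [236.2, 164.6])]
  edge [238. 177.] [224. 168.] 16.6
  edge [243. 164.] [243. 171.] 7.0
  edge [232. 159.] [238. 159.] 6.0
  edge [243. 171.] [241. 175.] 4.5
  dir [-0.7709 -0.094   0.63  ] tilt 50.947700281315505 az -173.04496926739128
w2 [191.5889 179.0046] [(np.int32(28), [189, 176, 6, 6], [191.5, 178.5])]
[(np.int32(47), [206, 153, 13, 13], [213.7, 157.3]), (np.int32(205), [188, 159, 25, 24], [203.5, 167.1])]
  edge [202. 182.] [188. 169.] 19.1
  edge [218. 165.] [210. 176.] 13.6
  edge [195. 160.] [206. 153.] 13.0
  edge [188. 166.] [192. 162.] 5.7
  dir [-0.7952  0.0352  0.6053] tilt 52.74791477304204 az 177.4642567852294
w3 [ 79.0628 212.8949] [(np.int32(130), [71, 208, 14, 13], [77.1, 213.8])]
[(np.int32(250), [124, 169, 24, 26], [138.5, 178.6]), (np.int32(601), [90, 179, 37, 35], [112.6, 193.0])]
  edge [143. 191.] [111. 213.] 38.8
  edge [ 94. 184.] [128. 169.] 37.2
  edge [106. 210.] [ 90. 186.] 28.8
  edge [128. 169.] [136. 169.] 8.0
  dir [-0.5999 -0.1004  0.7938] tilt 37.46006210383762 az -170.50177616368484
w4 [ 70.347  214.7194] [(np.int32(163), [62, 209, 17, 14], [69.9, 216.2])]
[(np.int32(276), [118, 168, 25, 27], [133.1, 178.7]), (np.int32(648), [84, 180, 37, 36], [105.9, 193.9])]
  edge [137. 192.] [103. 215.] 41.0
  edge [ 98. 212.] [ 84. 186.] 29.5
  edge [ 95. 181.] [120. 170.] 27.3
  edge [ 86. 185.] [ 95. 181.] 9.8
  dir [-0.8162  0.3655  0.4475] tilt 63.41824128987825 az 155.87627663620967
(array([ 0.5772, -0.1087,  0.1514]), [np.float64(0.4), np.float64(0.7), np.float64(0.5), np.float64(1.0)]) (array([ 0.5769, -0.1085,  0.1517]), [np.float64(0.8), np.float64(0.5), np.float64(0.9)])
((257.85235595703125, 283.47796630859375), (44.0345573425293, 52.43426513671875), 90.65316772460938)
```

```bash
python3 - <<'E'
from h import *
np.set_printoptions(precision=4,suppress=True)
from scipy.optimize import brentq
S={'w3':([143,191],[111,213],[94,184],[128,169],(77.1,213.8),(212.5/2.4+60,0)),'w4':([137,192],[103,215],[86,185],[120,170],(69.9,216.2),0)}
B={'w3':[[(122,98),(234,44)],2.4],'w4':[[(90,77),(182,34)],2]}
for n,(a,b,c,d,t,_) in S.items():
    w=pickle.load(open(n+'.p','rb'))
    f=lambda p,q:(lambda k:k/np.linalg.norm(k))(np.cross(*ray(w,[p,q])[1]))
    n1,n2=f(a,b),f(c,d); m=n1-n2 if n1@n2>0 else n1+n2
    m/=np.linalg.norm(m); r=ray(w,[t])[1][0]
    z=brentq(lambda A:U(A)@m,-210,-130) if (U(-210)@m)*(U(-130)@m)<0 else None
    print(n,'az',z,'nib off plane mm',1e3*.22*(r@m))
    # line nib - mid of far ends
    mid=(np.array(a if n else a)+np.array(d))/2
    k=f(t,mid);print('   nib-mid az',brentq(lambda A:U(A)@k,-210,-130))
E
```

```text
w3 az -172.80477138998737 nib off plane mm 136.3304712578202
   nib-mid az -163.80131972622834
w4 az -171.46374712131978 nib off plane mm 142.17039311868206
   nib-mid az -166.679078719232
```

```bash
python3 - <<'E'
from h import *
from scipy.optimize import brentq
S={'w3':([143,191],[111,213],[94,184],[128,169],(77.1,213.8)),'w4':([137,192],[103,215],[86,185],[120,170],(69.9,216.2))}
for n,(a,b,c,d,t) in S.items():
    w=pickle.load(open(n+'.p','rb'))
    f=lambda p,q:(lambda k:k/np.linalg.norm(k))(np.cross(*ray(w,[p,q])[1]))
    n1,n2=f(a,b),f(c,d); m=n1-n2 if n1@n2<0 else n1+n2
    m/=np.linalg.norm(m); r=ray(w,[t])[1][0]
    print(n,brentq(lambda A:U(A)@m,-210,-130),'nib off mm',1e3*.24*(r@m))
E
```

```text
w3 -161.30837182288056 nib off mm -0.6386263337594382
w4 -161.35705650889108 nib off mm -1.5171224456204289
```

```bash
python3 - <<'E'
from h import *
np.set_printoptions(precision=4,suppress=True)
N=np.array([.5772,-.1087,.1514]);u=U(-162.7);R=frame(u);T=N+.0366*u-.0013*R[:,0];print(T,inbar(T,R),move(T,R,8))
E
```

```text
[ 0.5582 -0.1146  0.1821] [[ -82.1171  241.6874   18.5881]
 [ -51.6112 -104.1858   -2.772 ]] (array([-0.0642, -1.8307,  0.3174]), array([-0.0105,  0.0003, -0.0148]))
```

Request:
{"name": "arm_command", "arguments": {
  "rows": [
    {"gripper":0.2,"translation":[-0.06,-1.8,0.1],"turn":[-0.01,0,-0.015]},
    {"gripper":0.2,"translation":[-0.06,-1.8,0.3],"turn":[-0.01,0,-0.015]},
    {"gripper":0.2,"translation":[-0.06,-1.8,0.3],"turn":[-0.01,0,-0.015]},
    {"gripper":0.2,"translation":[-0.06,-1.8,0.3],"turn":[-0.01,0,-0.015]},
    {"gripper":0.2,"translation":[-0.06,-1.8,0.3],"turn":[-0.01,0,-0.015]},
    {"gripper":0.2,"translation":[-0.06,-1.8,0.3],"turn":[-0.01,0,-0.015]},
    {"gripper":0.2,"translation":[-0.06,-1.8,0.3],"turn":[-0.01,0,-0.015]},
    {"gripper":0.2,"translation":[-0.06,-1.8,0.3],"turn":[-0.01,0,-0.015]}
  ]
}}

```text
time_s: 9.9
tcp_pos: [0.5643, -0.1103, 0.1833]
tcp_rot: [-0.382, 2.506, 0.116]
ft_force: [-0.3, 0.1, 0.0]
finger_gap: 0.032
finger_force: 62.3
```

Request:
{"name": "arm_command", "arguments": {
  "rows": [
    {"gripper":0.2,"translation":[0,0,0],"turn":[0,0,0]}
  ]
}}

```text
time_s: 10.0
tcp_pos: [0.5644, -0.1112, 0.183]
tcp_rot: [-0.379, 2.507, 0.115]
ft_force: [0.4, 0.1, -0.3]
finger_gap: 0.0322
finger_force: 62.3
```

```bash
python3 - <<'E'
from h import *
np.set_printoptions(precision=4,suppress=True)
N=np.array([.5772,-.1087,.1514]);u=U(-162.7);R=frame(u);T=N+.0366*u-.0013*R[:,0];print(move(T,R,1))
w,im=snap('w5');print(proj(w,[N,N-.029*u,N-.07*u]))
s=manip.observe();print(s["joints"],s["time_s"])
cv2.imwrite('pics/w5c.png',cv2.resize(im[100:300,130:380],None,fx=3,fy=3,interpolation=cv2.INTER_CUBIC))
E
```

```text
(array([ 0.6188, -0.1405, -0.3299]), array([-0.0042, -0.0006, -0.0007]))
[[255.5195 217.9213]
 [255.9743 202.0651]
 [256.4459 185.617 ]]
[-0.4424 -0.1225  1.7831  0.46    1.052  -2.4566] 10.05
```

View pics/w5c.png

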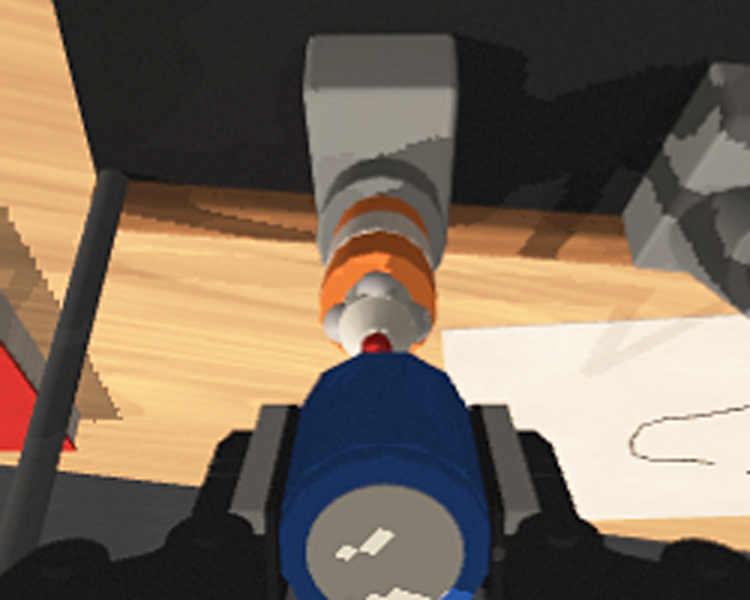

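The wrist crop shows the nib tip at crop (377,343), just above the cap mouth, with the marker axis nearly vertical in the image. I'll back off a little so the nib clears the mouth edge, then measure it once more.

Request:
{"name": "arm_command", "arguments": {
  "rows": [
    {"gripper":0.2,"translation":[0.1,-0.02,-0.7],"turn":[-0.001,0,0]},
    {"gripper":0.2,"translation":[0.17,-0.04,-0.7],"turn":[-0.001,0,0]},
    {"gripper":0.2,"translation":[0.17,-0.04,-0.7],"turn":[-0.001,0,0]},
    {"gripper":0.2,"translation":[0.17,-0.04,-0.8],"turn":[-0.001,0,0]},
    {"gripper":0.2,"translation":[0,0,0],"turn":[0,0,0]},
    {"gripper":0.2,"translation":[0,0,0],"turn":[0,0,0]}
  ]
}}

```text
time_s: 10.65
tcp_pos: [0.5439, -0.1173, 0.2048]
tcp_rot: [-0.383, 2.504, 0.119]
ft_force: [-0.1, -0.4, -0.3]
finger_gap: 0.0322
finger_force: 62.3
```

```bash
python3 - <<'E'
from h import *
np.set_printoptions(precision=4,suppress=True)
w5=pickle.load(open('w5.p','rb'))
for e in ([(231,128.3),(282.3,129.3)],[(232.7,112),(281.7,112)]):
    q=plane(w5,e,.03);d=q[1]-q[0];print('az',np.degrees(np.arctan2(d[0],-d[1])))
N=np.array([.5772,-.1087,.1514]);u=U(-162.7);R=frame(u);T=N+.062*u-.0013*R[:,0];print(move(T,R,1))
w,im=snap('w6');h=cv2.cvtColor(im,cv2.COLOR_BGR2HSV);H=h[...,0].astype(int)
red=(((H<4)|(H>172))&(h[...,1]>150)&(h[...,2]>60)).astype(np.uint8)
p=proj(w,[N,N-.007*u,N-.029*u]);print(p);x,y=p[0].astype(int)
print(blobs(red,(x-20,y-20,x+20,y+20),4)[0])
b=mask(im,'blue');b2=((H>100)&(H<125)&(h[...,1]>110)).astype(np.uint8);print(blobs(b2,(150,150,350,384),300)[0])
print("mouth rows at cols",[(c,int(np.argmax(b2[150:,c]))+150) for c in(248,253,258,263,268)])
V=[]
m=((H>3)&(H<16)&(h[...,1]>190)&(h[...,2]>70)).astype(np.uint8);print(blobs(m,(x-40,y-70,x+40,y+10),20)[0])
print(blobs(cv2.inRange(im[...,:3],np.array([150,150,150]),np.array([255,255,255])),(x-20,y-30,x+20,y+5),20)[0][:3])
E
```

```text
az -164.24296920019594
az -162.81200889798515
(array([ 0.1145, -0.1682,  0.1439]), array([-0.0003,  0.0014,  0.0015]))
[[255.3605 207.5504]
 [255.4365 204.182 ]
 [255.6481 194.8051]]
[(np.int32(67), [251, 202, 9, 10], [255.0, 206.7])]
[(np.int32(3528), [223, 218, 71, 95], [257.8, 257.1])]
mouth rows at cols [(248, 219), (253, 218), (258, 218), (263, 218), (268, 219)]
[(np.int32(65), [245, 163, 24, 9], [256.5, 166.0]), (np.int32(377), [240, 174, 32, 23], [255.8, 183.0])]
[(np.int32(169), [240, 187, 18, 25], [248.0, 199.1])]
```

```bash
python3 - <<'E'
from h import *
np.set_printoptions(precision=4,suppress=True)
w=pickle.load(open('w6.p','rb'));im=cv2.imread('pics/w6.png');h=cv2.cvtColor(im,cv2.COLOR_BGR2HSV)
g=((h[...,1]<90)&(h[...,2]>90)).astype(np.uint8)[255:315,225:292]
g=cv2.morphologyEx(g,cv2.MORPH_CLOSE,np.ones((5,5)));cn=max(cv2.findContours(g,0,1)[0],key=cv2.contourArea);print(cv2.fitEllipse(cn+[225,255]))
s=manip.observe();R=Ro.from_rotvec(s["tcp_rot"]).as_matrix();T=s["tcp_pos"]
P=lambda *L:proj(w,[T+R@(np.array(l)/1e3) for l in L])
print('end/mouth near edge/far-end',P((1.3,0,-26.4),(1.3+16.5,0,11.6),(1.3+17,0,11.6),(1.3-16.5,0,-26.4)))
V=[(pickle.load(open(n+'.p','rb')),p) for n,p in [('w2',(191.5,178.5)),('w3',(77.1,213.8)),('w4',(69.9,216.2)),('w6',(255.0,206.7))]]
for v in (V,V[0::3],V[1:]): print(tri(v))
N=tri(V)[0];q=ray(w,[(255,206.7)]);print('nib tool mm at w6',1e3*R.T@(N-T))
print(T,R)
E
```

```text
((257.87164306640625, 283.42919921875), (44.0378303527832, 52.43499755859375), 89.65887451171875)
end/mouth near edge/far-end [[257.548  283.1318]
 [257.5936 216.4727]
 [257.5926 215.6682]
 [257.591  312.2402]]
(array([ 0.5775, -0.1088,  0.1511]), [np.float64(0.7), np.float64(0.6), np.float64(1.0), np.float64(0.6)])
(array([ 0.5775, -0.1089,  0.1504]), [np.float64(0.1), np.float64(0.1)])
(array([ 0.5778, -0.1088,  0.1512]), [np.float64(0.5), np.float64(0.8), np.float64(0.8)])
nib tool mm at w6 [ 2.2497 -1.9537 63.4893]
[ 0.5439 -0.1172  0.2044] [[-0.7811 -0.2985  0.5484]
 [-0.2448  0.9544  0.1709]
 [-0.5744 -0.0007 -0.8186]]
```

Request:
{"name": "arm_command", "arguments": {
  "rows": [
    {"gripper":0.2,"translation":[0.13,-0.21,0.2],"turn":[0,0.001,0.001]},
    {"gripper":0.2,"translation":[0,0,0.8],"turn":[0,0,0]},
    {"gripper":0.2,"translation":[0,0,0.8],"turn":[0,0,0]},
    {"gripper":0.2,"translation":[0,0,0.8],"turn":[0,0,0]},
    {"gripper":0.2,"translation":[0,0,0.8],"turn":[0,0,0]},
    {"gripper":0.2,"translation":[0,0,0.6],"turn":[0,0,0]},
    {"gripper":0.2,"translation":[0,0,0],"turn":[0,0,0]}
  ]
}}

```text
time_s: 11.4
tcp_pos: [0.5654, -0.1123, 0.1695]
tcp_rot: [-0.382, 2.508, 0.122]
ft_force: [-0.5, -0.1, -0.3]
finger_gap: 0.032
finger_force: 62.3
```

```bash
cat >>h.py <<'E'
def rep(N=np.array([.5775,-.1088,.1511]),az=-163):
    s=manip.observe();R=Ro.from_rotvec(s["tcp_rot"]).as_matrix();u=U(az)
    print(s["time_s"],'nib tool mm',(1e3*R.T@(N-s["tcp_pos"])).round(1),'F tool',(R.T@s["ft_force"]).round(1),'M tool',(R.T@s["torque"]).round(2),'ang',Ro.from_matrix(R.T@frame(u)).as_rotvec().round(4),'gap',round(s["finger_gap"],4))
E
python3 -c "
from h import *
rep()"
```

```text
11.4 nib tool mm [ 0.2 -0.3 22.3] F tool [ 0.6  0.1 -0. ] M tool [0.05 0.33 0.01] ang [ 0.0046 -0.0016  0.0044] gap 0.032
```

Request:
{"name": "arm_command", "arguments": {
  "rows": [
    {"gripper":0.2,"translation":[-0.06,-0.04,0.4],"turn":[0.004,0,0]},
    {"gripper":0.2,"translation":[0,0,0.5],"turn":[0,0,0]},
    {"gripper":0.2,"translation":[0,0,0.5],"turn":[0,0,0]},
    {"gripper":0.2,"translation":[0,0,0.4],"turn":[0,0,0]},
    {"gripper":0.2,"translation":[0,0,0],"turn":[0,0,0]}
  ]
}}

```text
time_s: 11.9
tcp_pos: [0.5758, -0.1098, 0.1557]
tcp_rot: [-0.38, 2.507, 0.116]
ft_force: [0.2, 0.4, -0.3]
finger_gap: 0.0324
finger_force: 62.3
```

```bash
python3 -c "
from h import *
rep()"
```

```text
11.9 nib tool mm [1.1 0.4 4.8] F tool [-0.   0.3  0.4] M tool [-0.03  0.29 -0.02] ang [-0.     -0.001   0.0045] gap 0.0324
```

Aligned. Now small steps into contact.

Request:
{"name": "arm_command", "arguments": {
  "rows": [
    {"gripper":0.2,"translation":[0,0.02,0.3],"turn":[0,0,0]},
    {"gripper":0.2,"translation":[0,0,0.3],"turn":[0,0,0]},
    {"gripper":0.2,"translation":[0,0,0.2],"turn":[0,0,0]},
    {"gripper":0.2,"translation":[0,0,0],"turn":[0,0,0]}
  ]
}}

```text
time_s: 12.3
tcp_pos: [0.5802, -0.1084, 0.1497]
tcp_rot: [-0.38, 2.507, 0.116]
ft_force: [-1.0, 0.7, 1.1]
finger_gap: 0.0319
finger_force: 62.4
```

```bash
python3 -c "
from h import *
rep()"
```

```text
12.3 nib tool mm [ 1.4  0.4 -2.7] F tool [-0.   0.9 -1.3] M tool [-0.13  0.44  0.06] ang [-0.0004 -0.0005  0.0047] gap 0.0319
```

Request:
{"name": "arm_command", "arguments": {
  "rows": [
    {"gripper":0.2,"translation":[0,0,0.2],"turn":[0,0,0]},
    {"gripper":0.2,"translation":[0,0,0.2],"turn":[0,0,0]},
    {"gripper":0.2,"translation":[0,0,0],"turn":[0,0,0]}
  ]
}}

```text
time_s: 12.6
tcp_pos: [0.5825, -0.1077, 0.1465]
tcp_rot: [-0.38, 2.506, 0.115]
ft_force: [-1.7, 0.1, 0.7]
finger_gap: 0.0319
finger_force: 62.5
```

```bash
python3 -c "
from h import *
rep()"
```

```text
12.6 nib tool mm [ 1.5  0.4 -6.7] F tool [ 1.   0.6 -1.5] M tool [-0.12  0.38 -0.01] ang [-0.0006 -0.0002  0.0047] gap 0.0319
```

Request:
{"name": "arm_command", "arguments": {
  "rows": [
    {"gripper":0.2,"translation":[0,0,0.2],"turn":[0,0,0]},
    {"gripper":0.2,"translation":[0,0,0.1],"turn":[0,0,0]},
    {"gripper":0.2,"translation":[0,0,0],"turn":[0,0,0]}
  ]
}}

```text
time_s: 12.9
tcp_pos: [0.5841, -0.1072, 0.1441]
tcp_rot: [-0.38, 2.506, 0.115]
ft_force: [-3.0, 0.6, 1.9]
finger_gap: 0.0322
finger_force: 62.5
```

Request:
{"name": "arm_command", "arguments": {
  "rows": [
    {"gripper":0.2,"translation":[0,0,0.2],"turn":[0,0,0]},
    {"gripper":0.2,"translation":[0,0,0.1],"turn":[0,0,0]},
    {"gripper":0.2,"translation":[0,0,0],"turn":[0,0,0]}
  ]
}}

```text
time_s: 13.2
tcp_pos: [0.5857, -0.1067, 0.1415]
tcp_rot: [-0.38, 2.506, 0.115]
ft_force: [-1.1, 0.0, 0.9]
finger_gap: 0.0321
finger_force: 62.5
```

```bash
python3 -c "
from h import *
rep()"
```

```text
13.2 nib tool mm [  1.5   0.4 -12.7] F tool [ 0.3  0.4 -1.4] M tool [-0.1   0.37 -0.03] ang [-0.0007 -0.0003  0.0048] gap 0.0321
```

Request:
{"name": "arm_command", "arguments": {
  "rows": [
    {"gripper":0.2,"translation":[0,0,0.2],"turn":[0,0,0]},
    {"gripper":0.2,"translation":[0,0,0.1],"turn":[0,0,0]}
  ]
}}

```text
time_s: 13.4
tcp_pos: [0.5874, -0.1063, 0.1391]
tcp_rot: [-0.38, 2.506, 0.115]
ft_force: [-2.7, 0.8, 2.3]
finger_gap: 0.0317
finger_force: 62.5
```

Request:
{"name": "arm_command", "arguments": {
  "rows": [
    {"gripper":0.2,"translation":[0,0,0.2],"turn":[0,0,0]}
  ]
}}

```text
time_s: 13.5
tcp_pos: [0.5886, -0.106, 0.1379]
tcp_rot: [-0.38, 2.506, 0.115]
ft_force: [-9.2, -0.7, 7.8]
finger_gap: 0.032
finger_force: 63.4
```

Request:
{"name": "arm_command", "arguments": {
  "rows": [
    {"gripper":0.2,"translation":[0,0,0.2],"turn":[0,0,0]}
  ]
}}

```text
time_s: 13.6
tcp_pos: [0.5896, -0.1057, 0.1363]
tcp_rot: [-0.381, 2.506, 0.115]
ft_force: [-6.0, 0.8, 3.6]
finger_gap: 0.0319
finger_force: 63.1
```

```bash
python3 -c "
from h import *
rep()"
```

```text
13.6 nib tool mm [  1.7   0.5 -19.2] F tool [ 2.4  2.5 -6.2] M tool [-0.43  0.75  0.03] ang [-0.0008 -0.0001  0.0051] gap 0.0319
```

Request:
{"name": "arm_command", "arguments": {
  "rows": [
    {"gripper":0.2,"translation":[0,0,0.2],"turn":[0,0,0]}
  ]
}}

```text
time_s: 13.7
tcp_pos: [0.5906, -0.1052, 0.1341]
tcp_rot: [-0.38, 2.507, 0.116]
ft_force: [-2.5, 0.8, 1.1]
finger_gap: 0.032
finger_force: 62.4
```

Request:
{"name": "arm_command", "arguments": {
  "rows": [
    {"gripper":0.2,"translation":[0,0,0.2],"turn":[0,0,0]}
  ]
}}

```text
time_s: 13.8
tcp_pos: [0.5917, -0.1047, 0.1319]
tcp_rot: [-0.38, 2.507, 0.116]
ft_force: [1.7, 1.9, -2.5]
finger_gap: 0.0319
finger_force: 61.8
```

Request:
{"name": "arm_command", "arguments": {
  "rows": [
    {"gripper":0.2,"translation":[0,0,0.2],"turn":[0,0,0]}
  ]
}}

```text
time_s: 13.9
tcp_pos: [0.5928, -0.1043, 0.1301]
tcp_rot: [-0.38, 2.507, 0.116]
ft_force: [2.6, -0.8, -4.8]
finger_gap: 0.0323
finger_force: 61.7
```

Request:
{"name": "arm_command", "arguments": {
  "rows": [
    {"gripper":0.2,"translation":[0,0,0.2],"turn":[0,0,0]}
  ]
}}

```text
time_s: 14.0
tcp_pos: [0.5939, -0.1041, 0.1288]
tcp_rot: [-0.38, 2.507, 0.116]
ft_force: [-3.8, -0.5, 2.1]
finger_gap: 0.0319
finger_force: 62.6
```

```bash
python3 -c "
from h import *
rep()"
```

```text
14.0 nib tool mm [  1.2   0.3 -28.1] F tool [ 1.9  0.6 -3.9] M tool [-0.35  0.7  -0.01] ang [-0.0004 -0.0007  0.0046] gap 0.0319
```

Request:
{"name": "arm_command", "arguments": {
  "rows": [
    {"gripper":0.2,"translation":[0,0,0.2],"turn":[0,0,0]}
  ]
}}

```text
time_s: 14.1
tcp_pos: [0.5948, -0.104, 0.1283]
tcp_rot: [-0.382, 2.507, 0.116]
ft_force: [-28.7, -2.5, 21.2]
finger_gap: 0.032
finger_force: 66.0
```

Request:
{"name": "arm_command", "arguments": {
  "rows": [
    {"gripper":0.2,"translation":[0,0,0.1],"turn":[0,0,0]},
    {"gripper":0.2,"translation":[0,0,0],"turn":[0,0,0]}
  ]
}}

```text
time_s: 14.3
tcp_pos: [0.5947, -0.1041, 0.1284]
tcp_rot: [-0.382, 2.507, 0.116]
ft_force: [-24.9, -0.7, 16.6]
finger_gap: 0.0318
finger_force: 65.6
```

```bash
python3 -c "
from h import *
rep()"
```

```text
14.3 nib tool mm [  1.6   0.5 -28.9] F tool [ 10.2   6.7 -27.3] M tool [-1.43  2.08 -0.03] ang [ 0.0002 -0.0016  0.0059] gap 0.0318
```

Hard stop at about 29 N, after the click and the force drop. Now I'll relax the push, then open the gripper.

Request:
{"name": "arm_command", "arguments": {
  "rows": [
    {"gripper":0.2,"translation":[0,0,-0.2],"turn":[0,0,0]},
    {"gripper":0.2,"translation":[0,0,0],"turn":[0,0,0]}
  ],
  "grip_force": 20
}}

```text
time_s: 14.5
tcp_pos: [0.5945, -0.1042, 0.1286]
tcp_rot: [-0.38, 2.506, 0.115]
ft_force: [-3.5, -0.4, 1.5]
finger_gap: 0.032
finger_force: 62.4
```

```bash
python3 -c "
from h import *
rep()"
```

```text
14.5 nib tool mm [  1.5   0.6 -28.5] F tool [ 2.   0.7 -3.2] M tool [-0.15  0.45  0.  ] ang [-0.001  -0.      0.0046] gap 0.032
```

Request:
{"name": "arm_command", "arguments": {
  "rows": [
    {"gripper":0.75,"translation":[0,0,0],"turn":[0,0,0]},
    {"gripper":0.75,"translation":[0,0,0],"turn":[0,0,0]},
    {"gripper":0.75,"translation":[0,0,0],"turn":[0,0,0]},
    {"gripper":0.75,"translation":[0,0,0],"turn":[0,0,0]},
    {"gripper":0.75,"translation":[0,0,0],"turn":[0,0,0]}
  ]
}}

```text
time_s: 15.0
tcp_pos: [0.5946, -0.1041, 0.1286]
tcp_rot: [-0.38, 2.506, 0.115]
ft_force: [-0.1, -0.3, 0.1]
finger_gap: 0.064
finger_force: 0.0
```

Request:
{"name": "arm_command", "arguments": {
  "rows": [
    {"gripper":0.75,"translation":[0,0,-0.6],"turn":[0,0,0]},
    {"gripper":0.75,"translation":[0,0,-1.2],"turn":[0,0,0]},
    {"gripper":0.75,"translation":[0,0,-1.4],"turn":[0,0,0]},
    {"gripper":0.75,"translation":[0,0,-1.4],"turn":[0,0,0]},
    {"gripper":0.75,"translation":[0,0,-1.4],"turn":[0,0,0]},
    {"gripper":0.75,"translation":[0,0,-1.4],"turn":[0,0,0]},
    {"gripper":0.75,"translation":[0,0,-1.4],"turn":[0,0,0]},
    {"gripper":0.75,"translation":[0,0,0],"turn":[0,0,0]}
  ]
}}

```text
time_s: 15.8
tcp_pos: [0.5462, -0.1196, 0.2034]
tcp_rot: [-0.38, 2.503, 0.112]
ft_force: [0.8, 0.4, 0.1]
finger_gap: 0.0637
finger_force: 0.0
```

```bash
python3 - <<'E'
from h import *
np.set_printoptions(precision=4,suppress=True)
rep()
w,im=snap('w7');h=cv2.cvtColor(im,cv2.COLOR_BGR2HSV);H=h[...,0].astype(int)
b2=((H>100)&(H<125)&(h[...,1]>110)).astype(np.uint8);print('blue',blobs(b2,(0,0,512,384),200)[0])
m=((H>3)&(H<16)&(h[...,1]>190)&(h[...,2]>70)).astype(np.uint8);print('or',blobs(m,(200,120,320,260),20)[0])
cn=max(cv2.findContours(b2,0,1)[0],key=cv2.contourArea);f=np.zeros_like(b2);cv2.drawContours(f,[cn],-1,1,-1)
d=blobs(((f==1)&(b2==0)).astype(np.uint8),(0,0,512,384),50)[0];print('disc',d)
N=np.array([.5775,-.1088,.1511]);u=U(-163)
# cap end from TCP at home: 26.4 mm behind, x+1, y+.2
R=frame(u);E=np.array([.5945,-.1042,.1286])+R@np.array([.0012,0,-.0264]);print('expected end',proj(w,[E,E-.038*u]),E,'end rel nib along u',(E-N)@u*1e3)
print('tri',tri([(w,max(d)[2])]) if 0 else '')
a=manip.capture("scene");t=manip.capture("top");cv2.imwrite('pics/s2.png',a);cv2.imwrite('pics/t2.png',t)
print(blobs(mask(a,'blue'),(150,180,310,300))[0])
a0=cv2.imread('pics/s.png');t0=cv2.imread('pics/t.png')
for n,x,y in(('s',a0,a),('t',t0,t)):
    df=(cv2.absdiff(x,y).max(2)>50).astype(np.uint8);print(n,[(k[0],k[1]) for k in blobs(df,(0,0,512,384),12)[0]])
E
```

```text
15.8 nib tool mm [ 3.1  1.4 61.8] F tool [-0.7  0.1  0.4] M tool [-0.03  0.24 -0.01] ang [-0.0035  0.0028  0.0056] gap 0.0637
blue [(np.int32(991), [238, 174, 42, 52], [258.9, 194.3])]
or [(np.int32(52), [248, 170, 24, 7], [259.9, 172.0])]
disc [(np.int32(766), [243, 192, 32, 30], [258.4, 206.6])]
expected end [[258.5519 206.9705]
 [258.5887 190.8934]] [ 0.5791 -0.1089  0.1495] end rel nib along u -2.1257713815600208
tri 
[(np.int32(175), [198, 206, 12, 16], [203.5, 213.5])]
s [(np.int32(730), [125, 0, 46, 35]), (np.int32(98), [179, 0, 38, 7]), (np.int32(12652), [177, 0, 230, 192]), (np.int32(61), [370, 0, 23, 6]), (np.int32(24), [391, 0, 10, 7]), (np.int32(16), [405, 0, 6, 5]), (np.int32(5296), [291, 4, 109, 127]), (np.int32(61), [127, 42, 9, 17]), (np.int32(166), [158, 42, 17, 20]), (np.int32(23), [137, 50, 4, 12]), (np.int32(94), [308, 99, 21, 6]), (np.int32(114), [372, 123, 27, 12]), (np.int32(12), [309, 143, 12, 1]), (np.int32(727), [447, 149, 63, 31]), (np.int32(83), [410, 152, 19, 9]), (np.int32(4704), [299, 193, 148, 65]), (np.int32(883), [450, 193, 50, 34]), (np.int32(306), 
[... 868 characters left out ...]
), [276, 314, 100, 70]), (np.int32(837), [376, 318, 37, 31]), (np.int32(27), [186, 320, 11, 15]), (np.int32(14), [64, 324, 4, 11]), (np.int32(83), [215, 325, 10, 23]), (np.int32(949), [56, 326, 57, 56]), (np.int32(63), [247, 329, 32, 16]), (np.int32(94), [141, 341, 17, 12]), (np.int32(109), [110, 346, 15, 12]), (np.int32(13), [223, 347, 6, 3]), (np.int32(20), [182, 351, 12, 6]), (np.int32(18), [408, 352, 8, 4]), (np.int32(144), [144, 354, 19, 30]), (np.int32(221), [232, 355, 43, 29]), (np.int32(32), [375, 355, 20, 8]), (np.int32(226), [160, 361, 40, 21]), (np.int32(67), [278, 362, 9, 22]), (np.int32(32), [343, 367, 14, 6]), (np.int32(28), [217, 374, 9, 7]), (np.int32(55), [230, 376, 11, 8])]
```

```bash
python3 -c "
from rig import manip
print(manip.sign_off())"
```

```text
the job is handed in; nothing more can be done
None
```

The blue cap is off the grey marker and clicked onto the orange one, against a hard stop at about 29 N. I let go, backed the gripper clear and handed the job in at about 16 s; the light bar, mug, stamp and phone were never approached, but I didn't measure their positions afterwards.

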